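# Put the long roller on the leaning mandrel

### The job

Take the longer of the two bored wooden rollers and push it over the leaning steel mandrel of the finishing stand until its end sits fully home against the mandrel's flange, then let go of it. Keep hold of it until it is well onto the mandrel, do not drop it on. Leave the short roller, the tin and the caliper where they are.

Things in the scene. Friction and masses are not known exactly. Their poses are not given: they have to be found in the camera images.
- long_roller: The longer wooden roller: a turned, pale wooden tube, 100 mm long, 56 mm outside diameter, with a 34 mm bore right through and shallow grooves round it; 0.08 to 0.15 kg. Both ends are alike. It stands upright on the bench at the start. Origin: centre of its lower end; z runs along its axis to the other end.
- long_roller_mid (a point): The middle of the long roller, on its axis, 50 mm from either end; axes as long_roller.
- mandrel: Fixed steel mandrel, leaning 30 degrees from vertical to the robot's right: a 29 mm round bar standing 75 mm out of a round flange 66 mm wide and 10 mm thick; its last 20 mm taper to a blunt 12 mm tip. Origin: on the axis in the flange's face, 105 mm above the bench; z runs along the mandrel out to its tip (up and to about -y of the world); y is level.
- mandrel_tip (a point): The tip of the mandrel, on its axis, 75 mm from the flange's face; about 170 mm above the bench.
- stand: The finishing stand: grey painted base plate 150 x 120 x 12 mm bolted to the bench, with a post at its left end that carries a pivot barrel and the leaning mandrel. Origin: centre of the plate's underside; the mandrel's flange lies 55 mm along its +x, the mandrel leans to its -x.
- short_roller: Bystander: a shorter roller of the same pale wood, 55 mm long, 56 mm outside diameter, 34 mm bore, standing upright. Origin: centre of its lower end, z up.
- wax_tin: Bystander: a round metal tin of 80 mm diameter and 60 mm height, standing. Origin: centre of its underside.
- caliper: Bystander: a flat steel caliper lying on the bench, 200 mm long, 10 mm high, jaws reaching 60 mm to the +y side at its +x end. Origin: middle of the beam's underside; x along the beam.
Not all that is in view belongs to the job. Leave any blue or purple look-alike of the long_roller alone.

How it is judged:
By the outcome, as a careful person would: the job done as asked, in the order asked, and still so for the second after the job is handed in, with the robot touching nothing.
It also fails if it takes over 48 s, if anything falls off the work surface, if the arm or the gripper's body presses on something with over 40 N, if the wrist force passes 120 N, or if a joint passes its speed limit or range.

### The arm

A 7-joint arm with a two-finger parallel gripper is mounted at the origin on the work surface. World frame = base frame: x ahead of the robot, y to its left, z up, the work surface at z = 0. Lengths are in m, angles in degrees, forces in N, time in s.
With the tool pointing down it reaches from about 0.4 to 0.85 m from the base axis. Payload 6.9 kg.
Tool frame: the origin (TCP) lies at the centre of the arm's flange, where the gripper is bolted on; the fingertips stand 173 mm ahead of it and the grasp point (between the pads) lies 155 mm ahead of it (grip_point_offset is the distance from the TCP to the grasp point, in m); z points along the fingers, y is the line along which they close (so a half turn about z gives the same grasp; the last joint's range is limited). The gripper opens to 85 mm and grips with 20 to 120 N. Pads are 22 mm wide; open, the fingers measure 114 mm over their backs; the gripper's body (76 mm by 85 mm) begins 54 mm behind the grasp point. The pads swing forward as they close: fully open they stand 13 mm farther back than shut.
Start: joints at [-63.054, 29.078, -13.613, 85.955, 7.202, 65.827, -8.869], TCP at [0.223, 0.584, 0.405] pointing down, gripper open.
Joint ranges: [-176.47, 176.47], [-13.61, 117.27], [-81.72, 77.17], [0.22, 143.17], [-87.28, 267.28], [10, 112.55], [-165.47, 165.47]. Speed limits (degrees/s): [136.94, 136.94, 180, 180, 180, 180, 180].

### API

Orientations are given as [roll, pitch, yaw] about the fixed x, y, z axes, in that order (R = Rz(yaw) Ry(pitch) Rx(roll)).
In Python, from bench import goto, move_linear, movej, gripper_open, grab, sleep, ik, camera, MotionError, job_done, search_frame, trace, current_time_s, current_joints, current_dq, current_tau, current_eef_pos, current_tcp_rot, current_contact_force, current_ft_torque, current_grip_width, current_grasp_force, grip_point_offset gives the robot as it stands. The module is installed in compiled form; this text tells all that it offers. Calls block until the motion is done:
- goto(position, orientation): joint-space move of the TCP to a pose.
- move_linear(position, orientation=None, rate=0.15): straight line of the TCP; orientation=None keeps the orientation; rate is the mean speed in m/s.
- movej(angles): joint-space move.
- gripper_open() and grab(grip_force=None): open the fingers fully, or close them until they stop; grip_force is the grip in N (None keeps the last).
- sleep(seconds).
- ik(position, orientation): joint angles nearest the present ones, or None.
- camera(name): name is "scene" or "top" or "wrist"; returns a dict with "color" (384x512x3 uint8, red, green, blue), "z_map" (384x512 float32, m along the optical axis (not along the pixel's ray), 0 where there is no reading), "camera_matrix" (3x3 intrinsics, pixels), "world_to_cam" (4x4, takes a point from world to camera coordinates); the wrist camera has in their place "hand_eye" (4x4, takes a point from camera to tool coordinates, whose origin is the TCP and whose axes are the flange's). Camera axes: x right, y down, z forward; pixel columns grow to the right and rows downward; lengths in m; the calibration is good to about 2 mm. A picture is of the moment at which its call begins: read the wrist's pose just before it.
A pose or a line that the arm cannot do raises MotionError and nothing moves.
- job_done(): hands the job in; it is judged then, once.
Trained networks look in a picture, given as the dict that the camera call returned (one of the last four; its "shot" number tells which), for a name from the list of things; names that differ only in an ending like _2 or _b are one class to them, and where a whole thing is asked for, a point or a joint stands for the part that bears it (a point fixed in the world has none). Each returns a list of dicts, best first, with "conf" (0 to 1); they miss things now and then, are a little off and sometimes report something else, mostly with a low value. They report only what shows in the picture. A call takes as long as a camera call. They do not tell look-alikes from the thing itself.
- search_frame(picture, label): "position" ([x, y, z] in m, in the coordinates of the camera as it stood for that picture, good to about 4 mm: the middle of the surface that is visible of it).
- trace(picture, label): "region" (384x512 bool, what is visible of it).
Readings, each from a call of its own:
- current_time_s(): time.
- current_joints(): joint angles.
- current_dq(): joint speeds.
- current_tau(): joint torques, N m.
- current_eef_pos(): TCP position.
- current_tcp_rot(): TCP orientation.
- current_contact_force(): force on the tool from outside, world axes, zero at the start.
- current_ft_torque(): the same for the moment, N m.
- current_grip_width(): finger opening in m.
- current_grasp_force(): force on a finger pad.
Only numpy, scipy, OpenCV 4.12 (cv2) and the standard library are available. Lean on these libraries where they do the work, as an engineer would, in place of code of your own. Each camera call takes 0.05 s, during which the arm holds its last target. There are 200 camera calls.

## Working session

There is one attempt and no reset: what is moved stays moved. The work goes in short steps, each a Python script; the robot and the scene stay as the last script left them, time stands still between calls to the robot, and variables do not carry over. Pictures are saved under pics/ and viewed, at most 10 in all, crops included, and the job is handed in when it is done.

```bash
mkdir -p pics; cat > h.py <<'E'
import numpy as np, cv2
from bench import *
def cloud(p):
    K=p["camera_matrix"];z=p["z_map"];v,u=np.indices(z.shape)
    c=np.stack([(u-K[0,2])/K[0,0]*z,(v-K[1,2])/K[1,1]*z,z],-1)
    return w(p,c)
def w(p,c):
    T=np.linalg.inv(p["world_to_cam"]);return np.asarray(c)@T[:3,:3].T+T[:3,3]
E
python3 - <<'E'
from h import *
ims=[]
for n in ("scene","top"):
    p=camera(n);ims.append(p["color"]);C=cloud(p);np.save(n+"_c.npy",C);np.save(n+"_i.npy",p["color"])
    for l in ("long_roller","short_roller","mandrel","stand","wax_tin","caliper"):
        for d in search_frame(p,l)[:4]: print(n,l,round(d["conf"],2),w(p,d["position"]).round(3), (p["camera_matrix"]@np.array(d["position"])/d["position"][2])[:2].round())
    cv2.imwrite(f"pics/{n}.png",cv2.resize(p["color"][...,::-1],(800,600)))
print(current_time_s())
E
```

```text
scene long_roller 0.97 [ 0.504 -0.034  0.084] [241. 165.]
scene long_roller 0.89 [ 0.719 -0.012  0.07 ] [238. 223.]
scene long_roller 0.82 [ 0.583 -0.142  0.069] [193. 186.]
scene long_roller 0.79 [0.599 0.09  0.067] [289. 194.]
scene short_roller 0.88 [ 0.6   -0.28   0.039] [138. 197.]
scene mandrel 0.91 [0.553 0.225 0.11 ] [349. 170.]
scene stand 0.79 [0.573 0.228 0.012] [346. 209.]
scene wax_tin 0.9 [0.784 0.097 0.05 ] [289. 256.]
scene caliper 0.84 [ 0.715 -0.126  0.009] [188. 241.]
top long_roller 0.72 [ 0.569 -0.141  0.1  ] [307. 200.]
top long_roller 0.62 [ 0.698 -0.014  0.101] [261. 152.]
top long_roller 0.6 [ 0.601 -0.021  0.103] [263. 188.]
top long_roller 0.49 [0.584 0.096 0.096] [220. 194.]
top short_roller 0.74 [ 0.584 -0.286  0.053] [357. 197.]
top mandrel 0.64 [0.536 0.222 0.118] [172. 211.]
top stand 0.84 [0.584 0.222 0.015] [178. 195.]
top wax_tin 0.64 [0.752 0.099 0.058] [221. 135.]
top wax_tin 0.45 [ 0.599 -0.02   0.105] [263. 189.]
top caliper 0.91 [ 0.696 -0.123  0.007] [298. 158.]
0.7
```

View pics/scene.png

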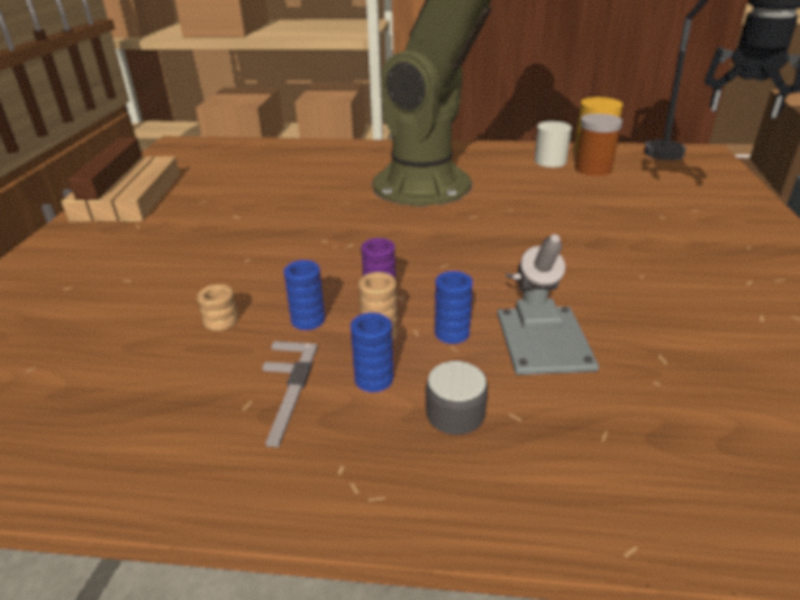

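View pics/top.png

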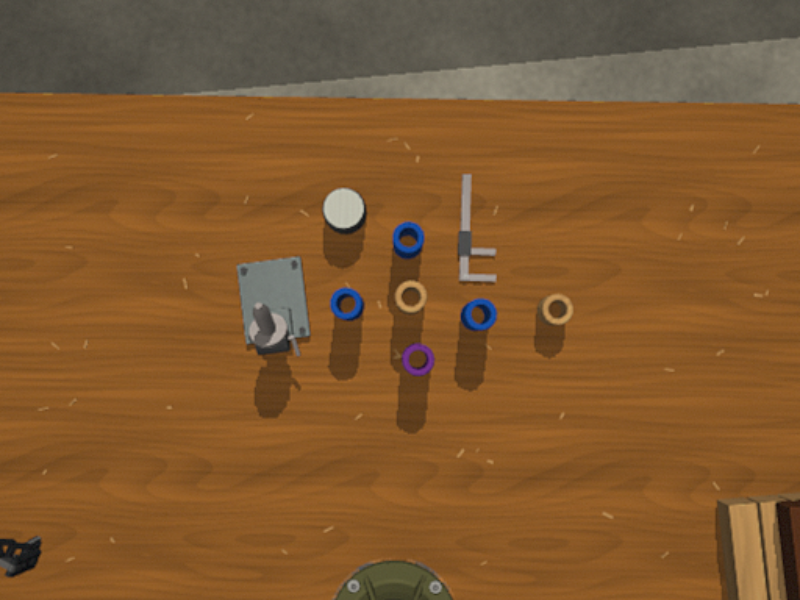

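The pale rollers are at top-picture pixels (410,297) and (557,308) (800x600). The blue ones are at (408,240), (347,304) and (479,315), and the purple one at (418,360). The pale one at (410,297) has its top at about z=0.10, against 0.053 for the other, so it is the long roller. The mandrel also appears to lean away from the robot (+x), not toward -y as the text says, so I'll measure it. Next, wrist views and a confirming crop.

```bash
cat >> h.py <<'E'
from scipy.spatial.transform import Rotation as Ro
def wpic():
    pos=np.array(current_eef_pos());rot=current_tcp_rot()
    R=Ro.from_euler('xyz',rot,degrees=True).as_matrix()
    p=camera("wrist");T=np.eye(4);T[:3,:3]=R;T[:3,3]=pos
    p["world_to_cam"]=np.linalg.inv(T@p["hand_eye"]);return p
E
python3 - <<'E'
from h import *
print(current_tcp_rot(),grip_point_offset if not callable(grip_point_offset) else grip_point_offset())
i=np.load("top_i.npy");c=i[160:240,140:380];c=cv2.resize(c[...,::-1],None,fx=3.2,fy=3.2,interpolation=cv2.INTER_CUBIC)
goto([0.50,0.20,0.47],[180,0,0]) if ik([0.50,0.20,0.47],[180,0,0]) is not None else print("noik")
p=wpic();print(p["hand_eye"].round(3));np.savez("w1.npz",C=cloud(p),I=p["color"])
a=cv2.resize(p["color"][...,::-1],(400,300))
goto([0.58,-0.02,0.45],[180,0,0])
p=wpic();np.savez("w2.npz",C=cloud(p),I=p["color"])
b=cv2.resize(p["color"][...,::-1],(400,300))
out=np.zeros((300+256,800,3),np.uint8);out[:300]=np.hstack([a,b]);out[300:300+c.shape[0],:c.shape[1]]=c
cv2.imwrite("pics/w12.png",out);print(current_time_s())
E
```

```text
[ 1.79998545e+02 -1.57504152e-03  1.59094799e+02] 0.1547
[[-0.    -0.964 -0.265  0.067]
 [ 1.    -0.     0.    -0.001]
 [-0.    -0.265  0.964  0.032]
 [ 0.     0.     0.     1.   ]]
3.475
```

View pics/w12.png

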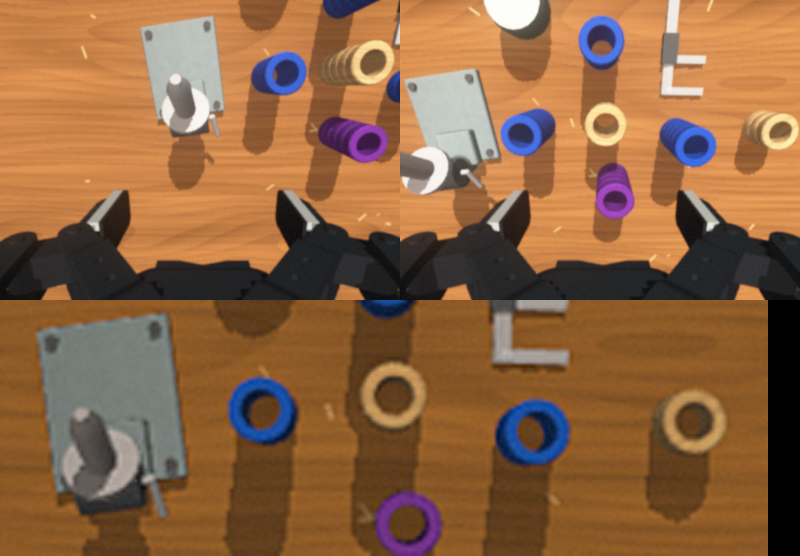

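The crop confirms it: the pale ring at (605,124) in the right wrist view, with blue and purple around it, is the tall pale roller. The short one is at (770,130). Now I'll fit the geometry.

```bash
cat > fit.py <<'E'
from h import *
from scipy.optimize import least_squares
def seg(P):  # profile distance (r,h) to bar+flange polyline
    V=np.array([[.033,-.010],[.033,0],[.0145,0],[.0145,.055],[.006,.075],[0,.075]])
    d=[]
    for a,b in zip(V[:-1],V[1:]):
        t=np.clip(((P-a)@(b-a))/((b-a)@(b-a)),0,1);d.append(np.linalg.norm(P-a-t[:,None]*(b-a),axis=1))
    return np.min(d,0)
def axis(phi,til): return np.array([np.sin(til)*np.cos(phi),np.sin(til)*np.sin(phi),np.cos(til)])
def res(q,P):
    a=axis(q[3],q[4]);D=P-q[:3];h=D@a;r=np.linalg.norm(D-np.outer(h,a),axis=1)
    return seg(np.c_[r,h])
def fitm(P,q):
    for tol in (.015,.008,.005):
        a=axis(q[3],q[4]);D=P-q[:3];h=D@a
        Q=P[(res(q,P)<tol)&(h>-.006)]
        s=least_squares(lambda x:np.r_[res(x,Q)/.002,(x[2]-.105)/.001*np.sqrt(len(Q))*.3,(x[4]-np.radians(30))/.01*np.sqrt(len(Q))*.3],q,loss="soft_l1");q=s.x
    return q,len(Q),np.median(res(q,Q))
E
python3 - <<'E'
from fit import *
Cs={"scene":np.load("scene_c.npy"),"top":np.load("top_c.npy"),"w1":np.load("w1.npz")["C"],"w2":np.load("w2.npz")["C"]}
Ps=[]
for n,C in Cs.items():
    P=C.reshape(-1,3);P=P[np.isfinite(P).all(1)]
    m=P[(P[:,0]>.4)&(P[:,0]<.7)&(P[:,1]>.12)&(P[:,1]<.32)]
    hi=m[(m[:,2]>.08)&(m[:,2]<.2)]; pl=m[(m[:,2]>.006)&(m[:,2]<.018)]
    if len(pl)>20:
        b=cv2.minAreaRect((pl[:,:2]*1000).astype(np.float32));print(n,"plate",b,"z",np.median(pl[:,2]))
    if n!="w2":
        Ps.append(hi);q,k,e=fitm(hi,np.array([.52,.225,.105,0.1,np.radians(30)]))
        print(n,len(hi),q[:3].round(4),np.degrees(q[3:]).round(2),k,e)
    r=P[(abs(P[:,0]-.60)<.045)&(abs(P[:,1]+.02)<.045)&(abs(P[:,2]-.1)<.006)]
    if len(r)>10:
        s=least_squares(lambda x:np.maximum(0,np.maximum(.017-np.hypot(*(r[:,:2]-x).T),np.hypot(*(r[:,:2]-x).T)-.028)),[.6,-.02])
        b=cv2.minEnclosingCircle((r[:,:2]*1000).astype(np.float32))
        print(n,"roller",len(r),s.x.round(4),b,np.median(r[:,2]))
q,k,e=fitm(np.vstack(Ps),np.array([.52,.225,.105,0.1,np.radians(30)]));print(q[:3].round(4),np.degrees(q[3:]).round(2),k,e)
E
```

```text
scene plate ((592.5267333984375, 230.77529907226562), (152.21502685546875, 120.6108169555664), 7.735816955566406) z 0.012059520165525583
scene 674 [0.536  0.2235 0.1052] [ 8.62 29.98] 648 0.0006911591425893789
scene roller 220 [ 0.5971 -0.023 ] ((597.4969482421875, -23.10603904724121), 27.795236587524414) 0.09959684539991681
top plate ((551.9343872070312, 218.590087890625), (296.21661376953125, 198.2184600830078), 0.7384647727012634) z 0.01187727422313456
top 604 [0.5369 0.2256 0.1052] [ 7.77 30.  ] 487 0.0010700460283605549
top roller 204 [ 0.596  -0.0209] ((596.1367797851562, -20.91165542602539), 27.784868240356445) 0.0999505838127509
w1 plate ((594.7908325195312, 208.15447998046875), (150.03050231933594, 172.248291015625), 8.38647747039795) z 0.01079854915745998
w1 3661 [0.5366 0.2262 0.1038] [ 8.27 30.  ] 3320 0.00033402279766693924
w1 roller 1715 [ 0.5956 -0.0197] ((595.5354614257812, -20.07645606994629), 28.707578659057617) 0.09863058568542438
w2 plate ((582.7174072265625, 232.6485595703125), (166.69725036621094, 121.98141479492188), 8.123032569885254) z 0.010752637774189278
w2 roller 1445 [ 0.596  -0.0203] ((595.892822265625, -20.258546829223633), 27.85381507873535) 0.09872352544277663
[0.5366 0.2257 0.104 ] [ 8.5 30. ] 4449 0.000500469141243659
```

```bash
cat > plan.py <<'E'
from fit import *
M=np.array([.5366,.2255,.1045]);a=axis(np.radians(8.3),np.radians(30))
RX=np.array([.596,-.0203]);L=.155+.064
def eul(R): return Ro.from_matrix(R).as_euler('xyz',degrees=True).tolist()
def Rt(th): # tool z=-a, rotated th about a ; th=0: tool x ~ horizontal azimuth dir
    z=-a;x=np.array([a[0],a[1],0]);x-=x@z*z;x/=np.linalg.norm(x)
    return Ro.from_rotvec(a*np.radians(th)).as_matrix()@np.c_[x,np.cross(z,x),z]
def tcp(h): return (M+a*(h+L)).tolist()  # roller lower end h above flange
E
python3 - <<'E'
from plan import *
for th in range(0,360,30):
    q=[ik(tcp(h),eul(Rt(th))) for h in (.13,.085,.0)]
    print(th,[None if x is None else np.round(x).astype(int).tolist() for x in q])
for y in range(0,360,45):
    x=ik([*RX,L],[180,0,y]);print("pick",y,None if x is None else np.round(x).tolist())
E
```

```text
0 [None, [-28, 52, 22, 52, -19, 109, -92], [-31, 51, 22, 67, -19, 95, -90]]
30 [None, [-26, 52, 15, 52, -15, 108, -65], [-27, 50, 15, 67, -15, 94, -64]]
60 [None, [-23, 51, 7, 51, -10, 107, -39], [-24, 49, 7, 67, -10, 94, -38]]
90 [None, [-20, 51, -1, 51, -6, 107, -12], [-21, 49, -1, 67, -6, 93, -12]]
120 [None, [-18, 51, -7, 51, -2, 107, 15], [-18, 49, -7, 67, -2, 93, 15]]
150 [None, [-15, 51, -15, 51, 2, 107, 41], [-14, 49, -15, 67, 2, 93, 41]]
180 [None, [-4, 56, -48, 51, 22, 111, 56], [5, 63, -70, 67, 35, 105, 41]]
210 [None, [-4, 56, -48, 51, 22, 111, 86], [5, 63, -70, 67, 35, 105, 71]]
240 [None, [-4, 56, -48, 51, 22, 111, 116], [5, 63, -70, 67, 35, 105, 101]]
270 [None, [-4, 56, -48, 51, 22, 111, 146], [-45, 63, 66, 67, -44, 108, -157]]
300 [None, [-33, 55, 39, 52, -29, 112, -145], [-37, 54, 38, 67, -28, 98, -141]]
330 [None, [-30, 53, 29, 52, -23, 110, -119], [-33, 52, 28, 67, -22, 96, -117]]
pick 0 [-15.0, 40.0, 24.0, 103.0, -23.0, 42.0, -68.0]
pick 45 [-10.0, 39.0, 15.0, 103.0, -15.0, 40.0, -31.0]
pick 90 [-4.0, 38.0, 5.0, 103.0, -5.0, 39.0, 4.0]
pick 135 [3.0, 38.0, -5.0, 103.0, 5.0, 40.0, 40.0]
pick 180 [37.0, 56.0, -70.0, 102.0, 58.0, 67.0, 37.0]
pick 225 [37.0, 56.0, -70.0, 102.0, 58.0, 67.0, 82.0]
pick 270 [-26.0, 46.0, 44.0, 103.0, -41.0, 49.0, -141.0]
pick 315 [-20.0, 42.0, 32.0, 103.0, -31.0, 44.0, -106.0]
```

```bash
python3 - <<'E'
from plan import *
goto([*RX,L+.11],[180,0,45]);move_linear([*RX,L],[180,0,45],rate=.12)
print("f",np.round(current_contact_force(),1))
grab(60);print("w",current_grip_width(),current_grasp_force(),np.round(current_contact_force(),1))
move_linear([*RX,L+.17],[180,0,45],rate=.2)
print(current_grip_width(),np.round(current_contact_force(),2),current_time_s())
for d in ([-.03,-.06,.06],[0,-.06,.04],[-.04,-.04,.04],[0,-.08,.0]):
  for th in (60,90,120):
    x=ik((np.array(tcp(.09))+d).tolist(),eul(Rt(th)));print(d,th,None if x is None else np.round(x).tolist())
for h in (.09,.1,.11): print(h,ik(tcp(h),eul(Rt(90))) is not None)
E
```

```text
f [ 0.4 -0.2 -0. ]
w 0.05564323819502308 62.7518592774868 [-0.8  0.9  6.3]
0.05539888260613401 [-0.28 -0.62 -1.76] 6.6667
[-0.03, -0.06, 0.06] 60 [-21.0, 44.0, 10.0, 56.0, -9.0, 110.0, -34.0]
[-0.03, -0.06, 0.06] 90 [-17.0, 44.0, 1.0, 56.0, -5.0, 110.0, -8.0]
[-0.03, -0.06, 0.06] 120 [-14.0, 44.0, -8.0, 56.0, -1.0, 110.0, 18.0]
[0, -0.06, 0.04] 60 [-20.0, 48.0, 9.0, 51.0, -9.0, 111.0, -34.0]
[0, -0.06, 0.04] 90 [-16.0, 48.0, 1.0, 51.0, -5.0, 111.0, -8.0]
[0, -0.06, 0.04] 120 [-13.0, 48.0, -7.0, 51.0, -0.0, 111.0, 18.0]
[-0.04, -0.04, 0.04] 60 [-22.0, 44.0, 9.0, 59.0, -10.0, 107.0, -36.0]
[-0.04, -0.04, 0.04] 90 [-19.0, 44.0, 1.0, 59.0, -6.0, 106.0, -10.0]
[-0.04, -0.04, 0.04] 120 [-15.0, 44.0, -8.0, 59.0, -1.0, 106.0, 16.0]
[0, -0.08, 0.0] 60 [-19.0, 49.0, 10.0, 56.0, -9.0, 106.0, -32.0]
[0, -0.08, 0.0] 90 [-15.0, 48.0, 1.0, 56.0, -4.0, 105.0, -6.0]
[0, -0.08, 0.0] 120 [-12.0, 48.0, -7.0, 56.0, 0.0, 105.0, 20.0]
0.09 True
0.1 True
0.11 True
```

```bash
python3 - <<'E'
from plan import *
R=eul(Rt(75))
goto((np.array(tcp(.09))+[0,-.06,.04]).tolist(),R);move_linear(tcp(.09),R,rate=.15)
print(np.round(current_contact_force(),2),current_time_s(),np.array(current_eef_pos())-tcp(.09))
pc=np.array(tcp(.09));Q=[]
def dist(o,ax,P):
    D=P-o;h=D@ax;r=np.linalg.norm(D-np.outer(h,ax),axis=1);return r,h
ims=[]
for n in ("scene","top","wrist"):
    p=camera(n) if n!="wrist" else wpic();C=cloud(p);ims.append(p["color"][...,::-1])
    if n=="wrist":continue
    hsv=cv2.cvtColor(p["color"],cv2.COLOR_RGB2HSV)
    r,h=dist(M+a*.09,a,C.reshape(-1,3));s=hsv.reshape(-1,3)
    m=(r<.036)&(h>-.005)&(h<.105)&(s[:,0]>12)&(s[:,0]<26)&(s[:,1]>60)&(s[:,2]>80)
    P=C.reshape(-1,3)[m];Q.append(P)
    np.savez("hold_"+n,P=P,C=C);r,h=dist(M+a*.09,a,P);print(n,m.sum(),"h",np.percentile(h,[1,50,99]).round(4),"r",np.percentile(r,[10,50,90]).round(4))
def fit(Ps):
    P=np.vstack(Ps);u=np.cross(a,[0,0,1]);u/=np.linalg.norm(u);v=np.cross(a,u)
    def f(x):
        ax=a+x[2]*u+x[3]*v;ax/=np.linalg.norm(ax);r,h=dist(M+a*.14+x[0]*u+x[1]*v,ax,P);return np.r_[(r-.0275)/.001,x[2:]/.02*5]
    s=least_squares(f,np.zeros(4),loss="soft_l1");return (s.x[:2]*1000).round(2),np.degrees(s.x[2:]).round(2),"u",u.round(2),"v",v.round(2)
print(fit(Q[:1]));print(fit(Q))
c=ims[0][90:240,270:450]
cv2.imwrite("pics/hold.png",np.hstack([cv2.resize(c,(400,333)),cv2.resize(ims[2],(400,333))]))
E
```

```text
[ 0.24 -0.65 -0.67] 8.1417 [-5.53510532e-05  3.46790958e-04 -4.18144777e-04]
scene 641 h [0.0019 0.0531 0.1004] r [0.0244 0.0292 0.0309]
top 47 h [0.0081 0.0275 0.1017] r [0.0271 0.0289 0.0297]
(array([2.07, 1.45]), array([-1.8 ,  2.53]), 'u', array([ 0.14, -0.99,  0.  ]), 'v', array([ 0.86,  0.13, -0.5 ]))
(array([1.97, 1.5 ]), array([-1.57,  2.36]), 'u', array([ 0.14, -0.99,  0.  ]), 'v', array([ 0.86,  0.13, -0.5 ]))
```

View pics/hold.png

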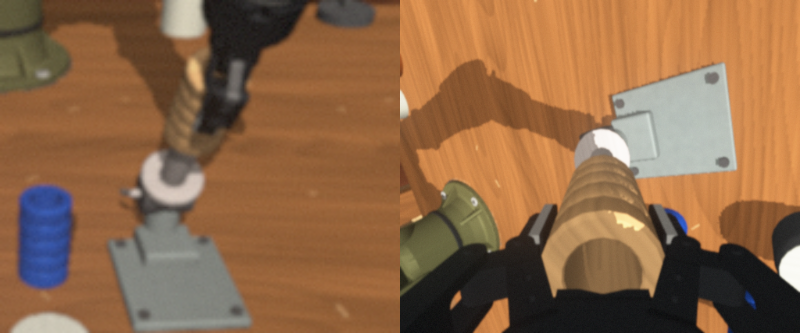

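The roller is held coaxial above the mandrel tip. The residual offset is about 1.5 mm, which the taper can take up. I'll insert in short steps with force feedback.

```bash
python3 - <<'E'
from plan import *
R=eul(Rt(75));h=.09;off=np.zeros(3)
while h>-.006:
    h-=.010 if h>.012 else .002
    move_linear((np.array(tcp(h))+off).tolist(),R,rate=.06)
    F=np.array(current_contact_force());ax=F@a;lat=F-ax*a
    print(round(h,3),"ax",round(ax,1),"lat",lat.round(1),"off",(off*1000).round(1),"T",np.round(current_ft_torque(),2))
    if ax>15 or np.linalg.norm(lat)>25: break
    if np.linalg.norm(lat)>2: off=off+lat*1e-4
np.save("off.npy",np.r_[h,off]);print(current_time_s(),current_grip_width())
E
```

```text
0.08 ax -1.5 lat [ 0.5 -0.  -0.3] off [0. 0. 0.] T [ 0.07 -0.64  0.02]
0.07 ax -0.4 lat [ 1.  -0.2 -0.5] off [0. 0. 0.] T [ 0.06 -0.61 -0.  ]
0.06 ax -1.3 lat [ 0.6  0.6 -0.4] off [0. 0. 0.] T [ 0.11 -0.66 -0.02]
0.05 ax -0.7 lat [ 0.3  1.3 -0.3] off [0. 0. 0.] T [ 0.12 -0.64  0.02]
0.04 ax -0.1 lat [ 0.  -0.5  0. ] off [0. 0. 0.] T [ 0.08 -0.61  0.03]
0.03 ax -0.4 lat [ 0.2  0.6 -0.1] off [0. 0. 0.] T [ 0.08 -0.62  0.04]
0.02 ax -1.3 lat [-0.1  0.5 -0. ] off [0. 0. 0.] T [ 0.07 -0.65 -0.03]
0.01 ax -0.9 lat [ 0.3 -0.5 -0.1] off [0. 0. 0.] T [ 0.07 -0.69  0.01]
0.008 ax -1.6 lat [ 0.7  0.6 -0.5] off [0. 0. 0.] T [ 0.13 -0.57  0.  ]
0.006 ax -0.9 lat [-0.1 -0.4  0.1] off [0. 0. 0.] T [ 0.07 -0.64  0.03]
0.004 ax -1.6 lat [ 0.5 -0.5 -0.3] off [0. 0. 0.] T [ 0.15 -0.6  -0.02]
0.002 ax -0.4 lat [ 0.2 -0.  -0.1] off [0. 0. 0.] T [ 0.11 -0.68  0.  ]
-0.0 ax 6.1 lat [-0.3 -1.3  0.3] off [0. 0. 0.] T [ 0.   -0.26 -0.05]
-0.002 ax 16.3 lat [-1.8 -0.2  1.1] off [0. 0. 0.] T [-0.1   0.42 -0.01]
12.325 0.05551619056012776
```

```bash
python3 - <<'E'
from plan import *
R=eul(Rt(75))
move_linear(tcp(-.001),R,rate=.05)
gripper_open();print(current_grip_width(),np.round(current_contact_force(),1))
move_linear(tcp(.105),R,rate=.12)
move_linear((np.array(tcp(.105))+[-.03,-.10,.05]).tolist(),R,rate=.2)
ims=[]
for n in ("scene","top","wrist"):
    p=camera(n) if n!="wrist" else wpic();C=cloud(p).reshape(-1,3);ims.append(p["color"][...,::-1])
    D=C-M;h=D@a;r=np.linalg.norm(D-np.outer(h,a),axis=1);m=(r<.034)&(h>.012)&(h<.13)
    print(n,m.sum(),"h",np.percentile(h[m],[1,50,90,99]).round(4),"rmax",np.percentile(r[m],[50,95]).round(4))
cv2.imwrite("pics/end.png",np.hstack([cv2.resize(ims[0][90:240,270:450],(400,333)),cv2.resize(ims[2],(400,333))]))
print(current_time_s())
E
```

```text
0.08586355501557662 [ 0.7 -0.2 -0. ]
scene 963 h [0.0141 0.0797 0.1011 0.1027] rmax [0.0282 0.0316]Traceback (most recent call last):
  File "<stdin>", line 11, in <module>
    return _quantile_unchecked(
        a, q, axis, out, overwrite_input, method, keepdims, weights)
    return _ureduce(a,
                    func=_quantile_ureduce_func,
    ...<5 lines>...
                    overwrite_input=overwrite_input,
                    method=method)
    r = func(a, **kwargs)
    result = _quantile(arr,
                       quantiles=q,
    ...<2 lines>...
                       out=out,
                       weights=wgt)
    slices_having_nans = np.isnan(arr[-1, ...])
                                  ~~~^^^^^^^^^
IndexError: index -1 is out of bounds for axis 0 with size 0
```

```bash
python3 - <<'E'
from plan import *
R=eul(Rt(75))
goto([.36,.0,.42],[180,0,45])
ims=[]
for n in ("scene","top"):
    p=camera(n);C=cloud(p).reshape(-1,3);ims.append(p["color"][...,::-1])
    D=C-M;h=D@a;r=np.linalg.norm(D-np.outer(h,a),axis=1);m=(r<.034)&(h>.012)&(h<.13)
    t=h[m&(h>.095)];print(n,m.sum(),"top face h",np.median(t).round(4))
    f=(r<.035)&(h>-.013)&(h<.006)
    print("flange h",np.percentile(h[f],[50,90]).round(4) if f.any() else None)
A=cv2.resize(ims[0][110:210,300:400],(400,400),interpolation=cv2.INTER_CUBIC);B=cv2.resize(ims[1][120:270,130:280],(400,400))
cv2.imwrite("pics/end.png",np.hstack([A,B]));print(current_time_s())
E
```

```text
scene 962 top face h 0.1003
flange h [-0.0006  0.0022]
top 735 top face h 0.1008
flange h [0.0002 0.0041]
15.9917
```

View pics/end.png

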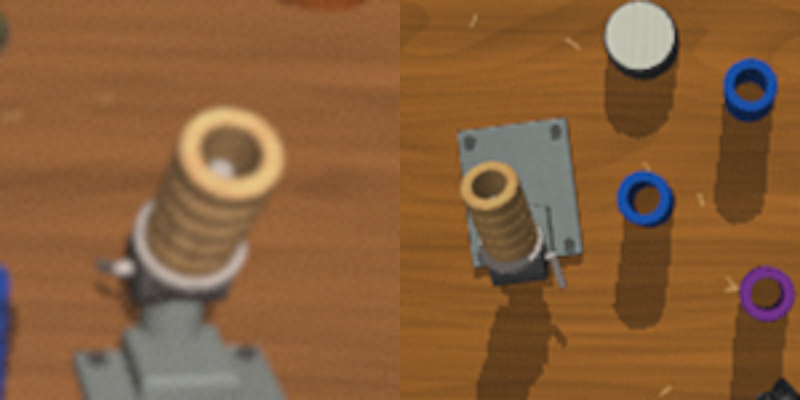

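The roller sits flush on the flange at about (190,250) in the left crop. Its top face is about 100 mm from the flange face, so it is fully home, and the gripper is clear.

```bash
python3 -c "
from bench import *
print(job_done())"
```

```text
the job is handed in; nothing more can be done
None
```

The long roller is fully home against the mandrel's flange and released, the job was handed in at about 16 s of the 48 s allowed, and the arm went nowhere near the short roller, tin or caliper; note that the mandrel really leans away from the robot (about +x), not toward -y as the text says, so I used the measured direction.

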